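Switch off the cell charger at the bench power panel

TASK

The cells in the plug-in charger are full: switch off its socket at the bench power panel by gently pressing, with the fingertips, the raised half (the one nearer the robot) of the rocker straight in front of the charger, until it snaps over, then withdraw. Leave every other switch as it is, and do not touch, unplug or shift the charger, the other plug-in units or the things lying around the panel.

Things in the scene. Friction and masses are not known exactly. Their poses are not given: they have to be found in the camera images.
- panel: bench power panel screwed to the bench: a low aluminium box 150 (x, front to back) x 384 (y, left to right) x 50 mm high, black end caps (53 mm high). Origin: centre of its underside on the bench; x points to its back, y to its left, z up. Along its back half four round sockets in a row (82 mm apart), in its front half, straight in front of each socket, that socket's rocker switch (70 mm from socket centre to rocker centre)
- socket0 (a point): centre of the mouth of socket 0 (0 = leftmost at +y ... 3 = rightmost), on the panel's top face; well 39 mm across and 18 mm deep; a plug-in unit sits in it
- socket1 (a point): centre of the mouth of socket 1 (0 = leftmost at +y ... 3 = rightmost), on the panel's top face; well 39 mm across and 18 mm deep; a plug-in unit sits in it
- socket2 (a point): centre of the mouth of socket 2 (0 = leftmost at +y ... 3 = rightmost), on the panel's top face; well 39 mm across and 18 mm deep; this one is empty
- socket3 (a point): centre of the mouth of socket 3 (0 = leftmost at +y ... 3 = rightmost), on the panel's top face; well 39 mm across and 18 mm deep; a plug-in unit sits in it
- rocker0 (a joint): angle of the rocker switch in front of socket 0: 0 = on (back half level, front half sticking up), 0.384 rad = off (front half level, back half up); it snaps over to whichever side it has been pressed past the middle (0.192). On at the start
- rocker0_off_half (a point): point on the face of the front (off) half of rocker 0, 10 mm in front of its pivot line; moves with it. White rocker 30 mm (front to back) x 20 mm, two flat 15 mm halves in a shallow V, pivot line where they meet, 53 mm above the bench. The raised half ends 5.6 mm higher; pressed home it is level at 53. Black bezel 37 x 27, top at 52 mm. Snaps over at 2 to 4 N; rigid below, do not press over 30 N
- rocker1 (a joint): angle of the rocker switch in front of socket 1: 0 = on (back half level, front half sticking up), 0.384 rad = off (front half level, back half up); it snaps over to whichever side it has been pressed past the middle (0.192). On at the start
- rocker1_off_half (a point): point on the face of the front (off) half of rocker 1, 10 mm in front of its pivot line; moves with it. White rocker 30 mm (front to back) x 20 mm, two flat 15 mm halves in a shallow V, pivot line where they meet, 53 mm above the bench. The raised half ends 5.6 mm higher; pressed home it is level at 53. Black bezel 37 x 27, top at 52 mm. Snaps over at 2 to 4 N; rigid below, do not press over 30 N
- rocker2 (a joint): angle of the rocker switch in front of socket 2: 0 = on (back half level, front half sticking up), 0.384 rad = off (front half level, back half up); it snaps over to whichever side it has been pressed past the middle (0.192). This one, of the empty socket, is off at the start
- rocker2_off_half (a point): point on the face of the front (off) half of rocker 2, 10 mm in front of its pivot line; moves with it. White rocker 30 mm (front to back) x 20 mm, two flat 15 mm halves in a shallow V, pivot line where they meet, 53 mm above the bench. The raised half ends 5.6 mm higher; pressed home it is level at 53. Black bezel 37 x 27, top at 52 mm. Snaps over at 2 to 4 N; rigid below, do not press over 30 N
- rocker3 (a joint): angle of the rocker switch in front of socket 3: 0 = on (back half level, front half sticking up), 0.384 rad = off (front half level, back half up); it snaps over to whichever side it has been pressed past the middle (0.192). On at the start
- rocker3_off_half (a point): point on the face of the front (off) half of rocker 3, 10 mm in front of its pivot line; moves with it. White rocker 30 mm (front to back) x 20 mm, two flat 15 mm halves in a shallow V, pivot line where they meet, 53 mm above the bench. The raised half ends 5.6 mm higher; pressed home it is level at 53. Black bezel 37 x 27, top at 52 mm. Snaps over at 2 to 4 N; rigid below, do not press over 30 N
- charger: plug-in cell charger, black, 70 mm wide (y) x 90 mm (x: 26 mm in front of to 64 mm behind its origin), 30 mm high above the panel, with four AA cells lying side by side in it. Origin: axis of its round plug foot, at the panel's top face, so it coincides with the socket it is plugged in. Loose: held only by its foot in the well
- timer: plug-in mechanical timer, white, 60 mm wide (y) x 78 mm (x: -27 to +51 mm from its origin), 36 mm high with a round dial on top. Origin as for the charger. Loose in its socket
- usb_supply: plug-in USB supply, white block 44 x 42 mm, 44 mm high. Origin as for the charger. Loose in its socket
- screwdriver: loose screwdriver 200 mm long lying behind the panel; origin: middle of it, at the bench
- tape_measure: loose tape measure 66 x 36 x 64 mm standing to the left of the panel; origin: centre of its underside
- screw_jar: loose jar 64 mm across, 85 mm high, standing to the right of the panel; origin: centre of its underside
Not all that is in view belongs to the job. Leave any purple look-alike of the screwdriver alone.

How it is judged:
By the outcome, as a careful person would: the job done as asked, in the order asked, and still so for the second after the job is handed in, with the robot touching nothing.
It also fails if it takes over 32 s, if anything falls off the work surface, if the arm or the gripper's body presses on something with over 40 N, if the wrist force passes 120 N, or if a joint passes its speed limit or range.

ROBOT

A 6-joint arm with a two-finger parallel gripper is mounted at the origin on the work surface. World frame = base frame: x ahead of the robot, y to its left, z up, the work surface at z = 0. Lengths are in mm, angles in rad, forces in N, time in s.
With the tool pointing down it reaches from about 350 to 975 mm from the base axis. Payload 7.1 kg.
Tool frame: the origin (TCP) lies at the very end of the fingers, on their centre line; the grasp point (between the pads) lies 19 mm behind it; x points along the fingers, y is the direction in which the jaws open and shut, and the axes are right-handed (so a half turn about x gives the same grasp; the last joint's range is limited). The gripper opens to 88 mm and grips with 3 to 60 N. Pads are 20 mm wide; open, the fingers measure 115 mm over their backs; the gripper's body (75 mm by 178 mm) begins 61 mm behind the grasp point.
Start: joints at [1.153, 0.423, 1.63, -0, 1.089, -0.019], TCP at [242.663, 575.951, 222.675] pointing down, gripper open.
Joint ranges: [-3, 3], [-0.9, 2.11], [0.09, 2.58], [-1.31, 4.45], [0.11, 2.69], [-2.54, 2.54]. Speed limits (rad/s): [2.39, 2.39, 3.01, 3.14, 3.14, 3.14].

INTERFACE

Orientations are given as a rotation vector (axis times angle).
In Python, from workcell import ctrl gives the robot as it stands. The module is installed in compiled form; this text tells all that it offers.
- The arm moves only by the tool carry_out, never from a script. Its argument "commands" is a list of rows, each a list of 6 numbers: the shift along the tool's x, y, z in m, then the turn, a rotation vector about the tool's x, y, z in degrees. In form: [[tx, ty, tz, rx, ry, rz], ...]. A call has 1 to 8 rows; each row shifts and turns the pose as measured when the row begins, along the tool's axes as they then stand; what a row does not reach is not made up. A row lasts 1/8 s, in which the tool goes at most 62.5 mm and 10.7 degrees, less where a joint would pass 70% of its speed; a pose out of reach is approached as far as the arm can. A call with a gripper value outside its range is refused whole. "grip" is the closure, from 0 (fully open) to 1 (shut), set as the call begins (left out, the last holds). The fingers move at their own pace and stop on an object; the grip force is fixed at half the most. Time passes only in rows, so rows that do not move let the fingers close. It gives the time, the measured TCP pose, the force and the opening at its end, in the units of the state.
- ctrl.get_obs(): the state, without advancing time (a new reading comes with each control period).
- ctrl.get_image(name): name is "scene" or "top" or "wrist"; returns a dict with "pixels" (400x640x3 uint8, blue, green, red), "intrinsics" (3x3 intrinsics, pixels), "rvec" (rotation vector, rad) and "tvec" (3), from world to camera coordinates, as OpenCV has them. Camera axes: x right, y down, z forward; pixel columns grow to the right and rows downward; lengths in mm; the calibration is good to about 2 mm. A picture is of the moment at which its call begins. There is no depth.
- ctrl.close_job(): hands the job in, once; it reports no verdict.
The state is a dict: "t": time; "qpos": joint angles; "qvel": joint speeds; "joint_torque": joint torques, N m; "ee_pos": TCP position; "orientation": TCP orientation; "ft_force": force on the tool from outside, world axes, zero at the start; "moment": the same for the moment, N m; "width": finger opening in mm.
Only numpy, scipy, OpenCV 4.12 (cv2) and the standard library are available. Lean on these libraries where they do the work, as an engineer would, in place of code of your own. Each camera call takes 0.05 s, during which the arm holds its last target. There are 200 camera calls.

## Working session

There is one attempt and no reset: what is moved stays moved. The work goes in short steps, Python scripts to look and compute and a tool call to move; the robot and the scene stay as the last step left them, time stands still between calls to the robot, and variables do not carry over. Pictures are saved under pics/ and viewed, about 8 in all and at most 12, crops included, and the job is handed in when it is done.

Besides the shell and the picture viewer there is one more tool, called after "Call:" as a command line: name --pt "numbers of a row" for each row, then --argument value for the rest. carry_out: Moves the arm, as the interface text tells. Its arguments: {"type":"object","properties":{"commands":{"type":"array"},"grip":{"type":"number"}},"required":["commands"]}

```bash
mkdir -p pics; cat > h.py <<'E'
import cv2,numpy as np
from workcell import ctrl
def get(n,f=None):
    d=ctrl.get_image(n)
    if f: cv2.imwrite('pics/'+f,d['pixels'])
    return d
def ray(d,uv,z):
    K=np.array(d['intrinsics']);R=cv2.Rodrigues(np.array(d['rvec'],float))[0];t=np.array(d['tvec'],float).ravel()
    c=-R.T@t; v=R.T@np.linalg.inv(K)@np.array([uv[0],uv[1],1.]); return c+v*(z-c[2])/v[2]
def proj(d,P):
    return cv2.projectPoints(np.array(P,float).reshape(-1,3),np.array(d['rvec'],float),np.array(d['tvec'],float),np.array(d['intrinsics'],float),None)[0].reshape(-1,2)
E
python3 - <<'E'
from h import *
import pickle
a=get('scene');b=get('top')
pickle.dump((a,b),open('v.pkl','wb'))
cv2.imwrite('pics/a.png',a['pixels']);cv2.imwrite('pics/b.png',b['pixels'])
o=ctrl.get_obs();print(o)
E
```

```text
{'t': 0.1, 'qpos': array([ 1.15302016e+00,  4.23781618e-01,  1.63058619e+00, -1.31163915e-05,
        1.08857521e+00, -1.89701384e-02]), 'qvel': array([ 0.00066109,  0.00083481, -0.00052769,  0.00056762, -0.0012681 ,
       -0.00090532]), 'joint_torque': array([ 2.76377650e-04, -5.45611095e+01, -2.74324375e+01,  6.46306342e-02,
        1.87599793e-02, -1.91204117e-05]), 'ee_pos': array([242.46498478, 575.52671206, 221.97944311]), 'orientation': array([ 0.31180992,  1.54834447, -0.31389603]), 'ft_force': array([-0.28985061,  0.05778709,  0.61483273]), 'moment': array([-0.02403328,  0.02551789,  0.02804528]), 'width': 87.71553013453693}
```

View pics/b.png

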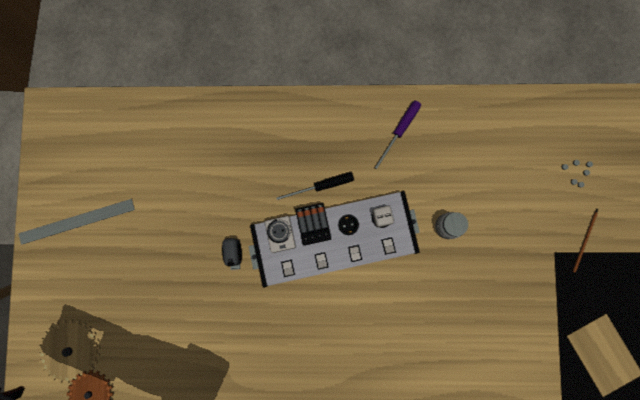

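View pics/a.png

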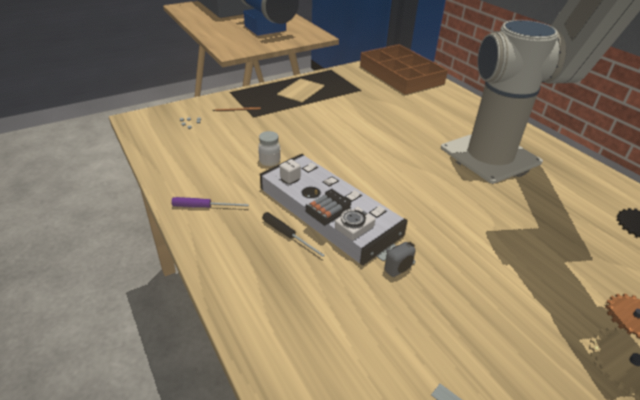

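Top view: the timer (280,232), charger with cells (313,223), empty socket (348,225) and USB supply (382,215) sit in a row. Their rockers are at (288,268), (321,261), (355,253) and (389,246). The charger is in socket 1, so the rocker should be the one at (321,261). I'll measure it and confirm in an enlarged crop.

```bash
python3 - <<'E'
from h import *
import pickle
a,b=pickle.load(open('v.pkl','rb'))
im=b['pixels'];g=im.min(2)
P=[]
for (u,v) in [(288,268),(321,261),(355,253),(389,246)]:
    w=g[v-12:v+13,u-12:u+13].astype(float); 
    hsv=cv2.cvtColor(im,cv2.COLOR_BGR2GRAY)[v-12:v+13,u-12:u+13]
    m=(hsv<60).astype(np.uint8)
    n,l,s,c=cv2.connectedComponentsWithStats(m)
    k=1+np.argmax(s[1:,4]); x,y,ww,hh,_=s[k]
    pts=np.argwhere(l==k)[:,::-1].astype(np.float32); r=cv2.minAreaRect(pts)
    uv=np.array(r[0])+[u-12,v-12]; p=ray(b,uv,52); P.append(p); print(uv,r[1],p.round(1))
P=np.array(P); print(np.linalg.norm(np.diff(P[:,:2],axis=0),axis=1))
d=P[0]-P[3];yaw=np.arctan2(-d[0],d[1]);print('yaw deg',np.degrees(yaw))
o=ctrl.get_obs();R=cv2.Rodrigues(o['orientation'])[0];print(R.round(3))
cv2.imwrite('pics/c.png',cv2.resize(im[170:300,230:430],None,fx=4,fy=4,interpolation=cv2.INTER_CUBIC))
E
```

```text
[292.61764908 267.97058868] (6.063390731811523, 0.7276068925857544) [503.3  83.9  52. ]
[319.9257431  254.75742626] (3.4826302528381348, 10.248883247375488) [534.8  18.8  52. ]
[351.74390411 248.69512224] (6.4031243324279785, 13.587118148803711) [549.3 -57.   52. ]
[388.14150906 245.24528217] (14.834939002990723, 10.851484298706055) [ 557.6 -143.7   52. ]
[72.22698553 77.25543122 87.03045437]
yaw deg 13.4243325080064
[[-0.001  0.388  0.922]
 [-0.001  0.922 -0.388]
 [-1.    -0.001 -0.   ]]
```

View pics/c.png

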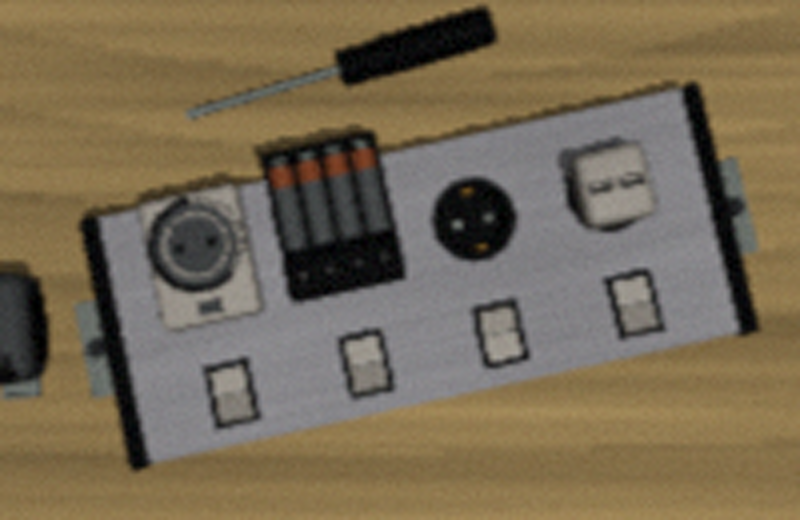

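The crop confirms it. The charger holding the four cells has the rocker at crop (366,363), full image (321.5,260.8), straight in front of it. Its front half is raised, and its neighbours belong to the timer and the empty socket. The dark mask merged things, so I'll use the four crop centres instead.

```bash
cat >> h.py <<'E'
def tool(target,yaw):
    o=ctrl.get_obs();R=cv2.Rodrigues(np.array(o['orientation']))[0]
    d=R.T@(np.array(target)-o['ee_pos'])
    Rt=np.array([[0,-np.sin(yaw),np.cos(yaw)],[0,np.cos(yaw),np.sin(yaw)],[-1,0,0]])
    rv=np.degrees(cv2.Rodrigues(R.T@Rt)[0].ravel())
    print('pos',o['ee_pos'].round(1),'shift mm tool',d.round(1),'turn',rv.round(2),'F',o['ft_force'].round(2),'w',round(o['width'],1),'t',round(o['t'],2))
E
python3 - <<'E'
from h import *
import pickle
a,b=pickle.load(open('v.pkl','rb'))
P=np.array([ray(b,(230+x/4-.4,170+y/4-.4),53) for x,y in [(232,393),(366,363),(500,333),(635,303)]])
print(P.round(1),np.linalg.norm(np.diff(P,axis=0),axis=1))
d=P[0]-P[3];yaw=np.arctan2(-d[0],d[1]);print(np.degrees(yaw))
ex=np.array([np.cos(yaw),np.sin(yaw),0])
print('offhalf',P[1]-13*ex)
t=P[1]-13*ex;t[2]=150;tool(t,yaw)
# scene-view check
print(proj(a,P))
E
```

```text
[[ 503.6   95.8   53. ]
 [ 521.5   16.    53. ]
 [ 539.4  -63.7   53. ]
 [ 557.4 -144.    53. ]] [81.72617532 81.7220309  82.29683084]
12.636765167091186
offhalf [508.83402661  13.17743474  53.        ]
pos [242.5 575.5 222. ] shift mm tool [  72.5 -414.7  463.8] turn [-3.549e+01 -2.000e-02  7.000e-02] F [-0.29  0.06  0.61] w 87.7 t 0.1
[[377.6234524  210.89405574]
 [353.20015832 195.13076959]
 [330.65411112 180.57909641]
 [309.66936942 166.99492836]]
```

Call:
carry_out --pt "0 -0.041 0.046 0 0 0" --pt "0 -0.041 0.046 0 0 0" --pt "0 -0.041 0.046 0 0 0" --pt "0 -0.041 0.046 0 0 0" --pt "0 -0.041 0.046 0 0 0" --pt "0 -0.041 0.046 0 0 0" --pt "0 -0.041 0.046 0 0 0" --pt "0 -0.041 0.046 0 0 0" --grip 1

```text
t: 1.1
ee_pos: [456.5, 125.5, 220.7]
orientation: [0.305, 1.549, -0.308]
ft_force: [0.1, 0.5, 1.1]
width: 11.6
```

```bash
python3 -c "
from h import *
tool([508.8,13.2,150],np.radians(12.64))"
```

```text
pos [456.5 125.5 220.7] shift mm tool [ 70.8 -83.8  91.1] turn [-3.502e+01 -1.000e-02  8.000e-02] F [0.12 0.48 1.07] w 11.6 t 1.1
```

Call:
carry_out --pt "0 -0.04 0.045 0 0 0" --pt "0 -0.039 0.042 0 0 0" --pt "0 0 0 -9 0 0" --pt "0 0 0 -9 0 0" --pt "0 0 0 -9 0 0" --pt "0 0 0 -8 0 0" --pt "0 0 0 0 0 0"

```text
t: 1.98
ee_pos: [508.4, 9.8, 219.2]
orientation: [-0.181, 1.566, 0.179]
ft_force: [-0.9, -0.0, 0.7]
width: 0.4
```

```bash
python3 -c "
from h import *
tool([508.8,13.2,120],np.radians(12.64))
d=get('wrist','w1.png')
print(proj(d,[[503.6,95.8,53],[521.5,16,53],[539.4,-63.7,53],[508.8,13.2,53]]))"
```

```text
pos [508.4   9.8 219.2] shift mm tool [99.2  3.3  1.5] turn [ 0.49 -0.18  0.05] F [-0.93 -0.04  0.74] w 0.4 t 1.98
[[390.91157762 198.48619468]
 [323.28223409 197.85108809]
 [255.68527775 197.2337671 ]
 [323.45645118 187.36004186]]
```

View pics/w1.png

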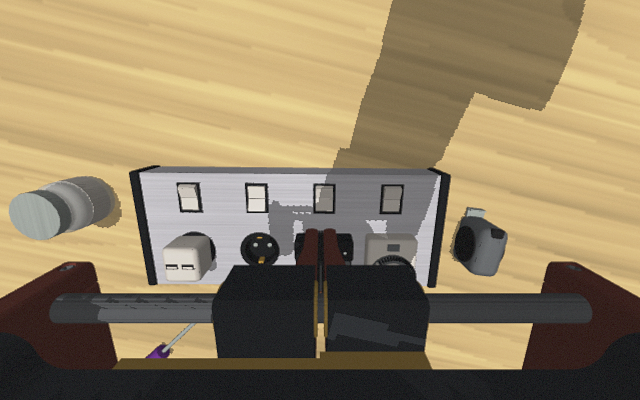

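The wrist view shows the panel from the front. The charger's rocker is at (324,198), within a pixel of the predicted (323.3,197.9). Now I'll descend.

Call:
carry_out --pt "0.033 0.0033 0.0015 0.5 0 0" --pt "0.04 0 0 0 0 0" --pt "0.04 0 0 0 0 0" --pt "0.026 0 0 0 0 0" --pt "0 0 0 0 0 0"

```text
t: 2.65
ee_pos: [510.2, 13.7, 77.3]
orientation: [-0.162, 1.565, 0.159]
ft_force: [0.4, 0.3, -0.1]
width: 0.7
```

```bash
python3 -c "
from h import *
tool([508.8,13.2,60],np.radians(12.64))
d=get('wrist')
print(proj(d,[[521.5,16,53],[508.8,13.2,53]]))
cv2.imwrite('pics/w2.png',cv2.resize(d['pixels'][100:350,160:480],None,fx=2.4,fy=2.4))"
```

```text
pos [510.2  13.7  77.3] shift mm tool [17.3 -0.1 -1.4] turn [-0.93 -0.01  0.09] F [ 0.45  0.29 -0.14] w 0.7 t 2.65
[[320.95217129 245.80497704]
 [320.748811   228.96287038]]
```

View pics/w2.png

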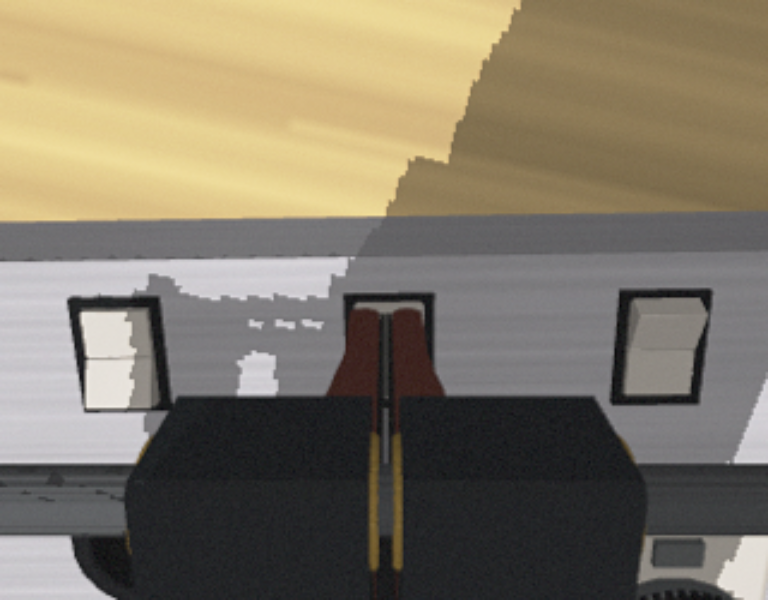

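The closed tips are over the front half. The bezel centre is at about (322.5,246) against a predicted (321,245.8), so it's within 1 mm. I'll approach, then press in small steps.

Call:
carry_out --pt "0.01 0 -0.0014 -0.9 0 0" --pt "0.005 0 0 0 0 0" --pt "0 0 0 0 0 0"

```text
t: 3.08
ee_pos: [511.5, 13.4, 65.1]
orientation: [-0.174, 1.557, 0.171]
ft_force: [-0.4, 0.3, 0.4]
width: 0.9
```

Call:
carry_out --pt "0.002 0 0 0 0 0" --pt "0.0015 0 0 0 0 0"

```text
t: 3.32
ee_pos: [512.2, 13.4, 62.2]
orientation: [-0.174, 1.556, 0.17]
ft_force: [0.6, 0.5, -0.1]
width: 0.4
```

```bash
python3 -c "
from h import *
tool([508.8,13.2,54.5],np.radians(12.64))"
```

```text
pos [512.2  13.4  62.2] shift mm tool [ 7.7  0.6 -3.4] turn [-0.05  0.45  0.19] F [ 0.55  0.52 -0.13] w 0.4 t 3.33
```

Call:
carry_out --pt "0 0.0006 -0.004 0 0.4 0" --pt "0.001 0 -0.001 0 0 0"

```text
t: 3.58
ee_pos: [507.0, 12.8, 61.2]
orientation: [-0.175, 1.563, 0.17]
ft_force: [0.0, 0.2, 0.0]
width: 0.6
```

```bash
python3 -c "
from h import *
tool([508.8,13.2,54.5],np.radians(12.64))"
```

```text
pos [507.   12.8  61.2] shift mm tool [ 6.7 -0.   1.9] turn [-0.06  0.04  0.19] F [0.02 0.19 0.03] w 0.6 t 3.58
```

Call:
carry_out --pt "0.0015 0 0.001 0 0 0" --pt "0.0015 0 0 0 0 0"

```text
t: 3.82
ee_pos: [508.0, 13.1, 58.2]
orientation: [-0.175, 1.563, 0.17]
ft_force: [-1.2, -1.0, 3.4]
width: 0.3
```

Call:
carry_out --pt "0.0015 0 0 0 0 0"

```text
t: 3.95
ee_pos: [507.7, 13.0, 56.6]
orientation: [-0.175, 1.563, 0.17]
ft_force: [-1.0, -0.8, 1.5]
width: 0.1
```

Call:
carry_out --pt "0.001 0 0 0 0 0"

```text
t: 4.08
ee_pos: [507.7, 13.0, 55.4]
orientation: [-0.175, 1.563, 0.17]
ft_force: [-0.1, -0.2, 0.3]
width: 0.6
```

The force rose to 3.4 N and then fell to 0.3 N, so it appears to have snapped. One more small step, then I'll withdraw.

Call:
carry_out --pt "0.0008 0 0 0 0 0"

```text
t: 4.2
ee_pos: [507.8, 13.0, 54.5]
orientation: [-0.175, 1.563, 0.17]
ft_force: [-0.2, 1.2, -0.2]
width: 0.2
```

Call:
carry_out --pt "-0.01 0 0 0 0 0" --pt "-0.03 0 0 0 0 0" --pt "-0.04 0 0 0 0 0" --pt "-0.04 0 0 0 0 0" --pt "-0.04 0 -0.03 0 0 0" --pt "0 0 -0.05 0 0 0" --pt "0 0 0 0 0 0"

```text
t: 5.08
ee_pos: [428.5, -4.2, 223.3]
orientation: [-0.176, 1.559, 0.17]
ft_force: [-1.4, 0.4, -0.1]
width: 0.7
```

```bash
python3 -c "
from h import *
tool([508.8,13.2,54.5],np.radians(12.64))
d=get('wrist'); cv2.imwrite('pics/w3.png',cv2.resize(d['pixels'][130:330,100:500],None,fx=2,fy=2,interpolation=cv2.INTER_CUBIC))
"
```

```text
pos [428.5  -4.2 223.3] shift mm tool [169.2   0.2  81.5] turn [-0.03  0.23  0.25] F [-1.36  0.38 -0.05] w 0.7 t 5.08
```

View pics/w3.png

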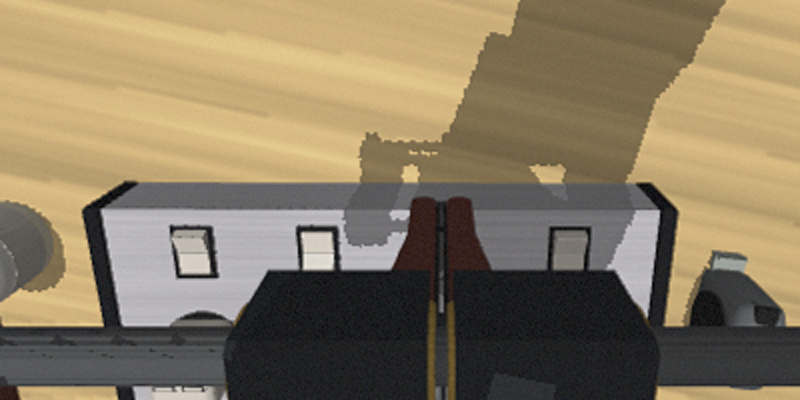

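In this view the fingers hide the rocker, so I'll step aside and look again.

Call:
carry_out --pt "0 0.05 -0.02 0 0 0" --pt "0 0.05 -0.02 0 0 0" --pt "0 0 0 0 0 0"

```text
t: 5.5
ee_pos: [373.3, 87.5, 224.9]
orientation: [-0.174, 1.551, 0.168]
ft_force: [0.6, -0.6, -0.1]
width: 0.4
```

```bash
python3 -c "
from h import *
d=get('wrist'); p=proj(d,[521.5,16,53])[0]; print(p); x=int(np.clip(p[0],100,540));y=int(np.clip(p[1],60,340))
A=cv2.resize(d['pixels'][y-60:y+60,x-100:x+100],(800,300) if 0 else (600,360),interpolation=cv2.INTER_CUBIC)
t=get('top')['pixels'];B=cv2.resize(t[180:290,220:430],(458,240),interpolation=cv2.INTER_CUBIC)
C=np.zeros((600,600,3),np.uint8);C[:360]=A;C[360:,:458]=B;cv2.imwrite('pics/w4.png',C);print(ctrl.get_obs()['ee_pos'])
"
```

```text
[245.55939441 276.72872554]
[375.04480672  85.98589342 225.0664977 ]
```

View pics/w4.png

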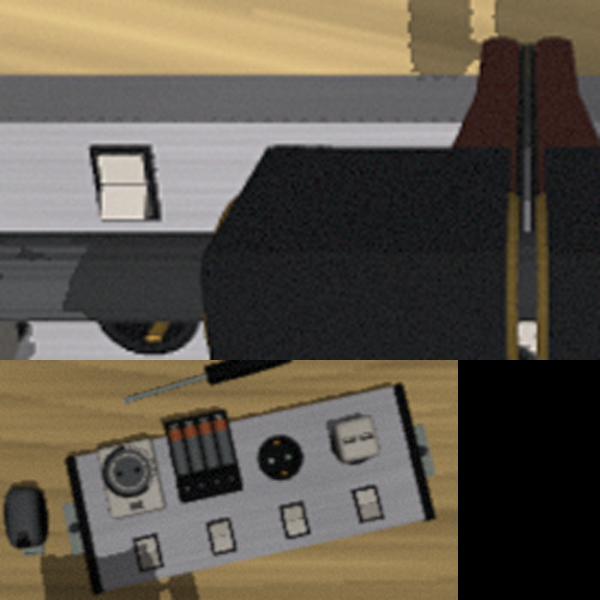

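In the top view (lower half) rocker 1 now looks like the off rocker 2, with its front half bright. Rocker 3's front half is still grey. I'll check this with numbers, and check that nothing else shifted, before handing in.

```bash
python3 - <<'E'
from h import *
import pickle
_,b=pickle.load(open('v.pkl','rb'));n=get('top')
yaw=np.radians(12.64);ex=np.array([np.cos(yaw),np.sin(yaw),0])
g0=cv2.cvtColor(b['pixels'],cv2.COLOR_BGR2GRAY).astype(float);g1=cv2.cvtColor(n['pixels'],cv2.COLOR_BGR2GRAY).astype(float)
for i,c in enumerate([[503.6,95.8,53],[521.5,16,53],[539.4,-63.7,53],[557.4,-144,53]]):
    r=[]
    for g in(g0,g1):
        for s in(-8,8):
            p=proj(n,np.array(c)+s*ex)[0]; r.append(round(cv2.getRectSubPix(g.astype(np.float32),(3,3),tuple(map(float,p))).mean()))
    print(i,'before front/back',r[:2],'after',r[2:])
d=cv2.blur(abs(g1-g0),(3,3))[165:262,215:475]; v,u=np.where(d>25);print('diff px (u,v):',[(x+215,y+165) for x,y in zip(u,v)][:40],len(u))
E
```

```text
0 before front/back [125, 150] after [78, 122]
1 before front/back [125, 150] after [153, 143]
2 before front/back [150, 138] after [155, 141]
3 before front/back [126, 149] after [129, 154]
diff px (u,v): [] 0
```

```bash
python3 -c "
from h import *
print(ctrl.close_job())"
```

```text
the job is handed in; nothing more can be done
None
```

The charger's socket is switched off. I pressed the raised front half of rocker 1, straight in front of the charger, with the closed fingertips. The force rose to about 3.4 N and then dropped to near zero as it snapped over. I then withdrew clear of the panel and handed the job in at about 5.6 s.

- **Rocker 1:** the last top view shows its front half now brighter than its back half (153/143, before 125/150), the same as rocker 2, which was already off.
- **Other switches:** rockers 2 and 3 look unchanged. Rocker 0 lay in the arm's shadow, but its front half is still darker than its back, so it still reads as on.
- **Charger, other units and screwdriver:** comparing top views before and after showed no change around the charger, plug-in units, screwdriver and jar. Most of the tape measure was inside that comparison too.
- **Failed checks:** my first automatic mask for the rockers gave wrong centres, so I used centres read by eye from an enlarged crop. They came out 82 mm apart, as specified. The wrist camera couldn't see rocker 1 after the press because the gripper was in the way, so the confirmation comes from the top view and the force readings.

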